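# Centre the wooden kokeshi on its stack of discs with light finger taps

## Task

The wooden kokeshi figure on top of the four-disc knock-out tower has been left standing off to one side: nudge it with light taps of the closed fingertips until it stands upright in the middle of the top disc, with an even margin all round. Only touch it: do not pinch, lift, tip or knock it off, press hard, or shift the discs under it, and leave the other toys where they are.

Things in the scene. Friction and masses are not known exactly. Their poses are not given: they have to be found in the camera images.
- kokeshi: wooden figure on top of the disc stack, 64 mm tall, round about its z: flat foot 30 mm across, pear body widest (48 mm) 15 mm above the foot, 20 mm neck 41 mm up, ball head 28 mm across centred 50 mm up, painted hair; 40-60 g. Pushed slowly at or below its widest height it slides upright; pushed at the head it rocks or tips; struck fast it slides on. Origin: centre of the foot's underside; z up
- disc_4: top disc of the tower, right under the kokeshi: plain wooden disc 70 mm across, 18 mm thick, loose, about 50 g. Origin: centre of its underside (its upper face is 18 mm higher); z up. The kokeshi begins 12 to 17 mm off its centre, in any direction
- disc_3: third disc from below, same size as disc_4, loose. Origin: centre of its underside
- disc_2: second disc from below, same size, loose. Origin: centre of its underside
- disc_1: lowest disc, same size, loose, standing on the top plank of the low cedar shelf (plank top 160 mm above the work surface). Origin: centre of its underside
- marble_jar: bystander: glass jar of marbles with a wire-clip lid, 84 mm across, 108 mm tall, on the same plank 165 mm or more from the tower, centre to centre. Origin: centre of its underside
- ring_tower: bystander: beech stacking-ring tower, 92 mm across at the foot, tapering, 135 mm tall, on the same plank 165 mm or more from the disc tower, centre to centre. Origin: centre of its underside
- teether: bystander: blue silicone teether block, 45 x 45 x 47 mm, near the front edge of the plank. Origin: centre of its underside
- dump_truck: bystander: red plastic dump truck, 185 long (along its x, cab to -x), 100 wide, 107 mm high, at the left end of the plank. Origin: centre of its underside, on the plank
There are look-alikes about, which are no part of the job. Leave any orange or white look-alike of the kokeshi alone.

How it is judged:
By the outcome, as a careful person would: the job done as asked, in the order asked, and still so for the second after the job is handed in, with the robot touching nothing.
It also fails if it takes over 56 s, if anything falls off the work surface, if the arm or the gripper's body presses on something with over 40 N, if the wrist force passes 120 N, or if a joint passes its speed limit or range.

## Robot

A 6-joint arm with a two-finger parallel gripper is mounted at the origin on the work surface. World frame = base frame: x ahead of the robot, y to its left, z up, the work surface at z = 0. Lengths are in mm, angles in degrees, forces in N, time in s.
With the tool pointing down it reaches from about 350 to 850 mm from the base axis. Payload 8.1 kg.
Tool frame: the origin (TCP) lies at the very end of the fingers, on their centre line; the grasp point (between the pads) lies 19 mm behind it (tcp_to_grasp is the distance from the TCP to the grasp point, in mm); z points along the fingers, x is the direction in which the jaws open and shut, and the axes are right-handed (so a half turn about z gives the same grasp; the last joint's range is limited). The gripper opens to 85 mm and grips with 20 to 120 N. Pads are 22 mm wide; open, the fingers measure 114 mm over their backs; the gripper's body (76 mm by 85 mm) begins 54 mm behind the grasp point. The pads swing forward as they close: fully open they stand 13 mm farther back than shut.
Start: joints at [61.742, 7.471, 85.268, -0, 87.261, -4.893], TCP at [237.934, 550.811, 231.292] pointing down, gripper open.
Joint ranges: [-169.43, 169.43], [-51.17, 129.36], [1.28, 143.12], [-76.62, 256.62], [0, 156.53], [-152.29, 152.29]. Speed limits (degrees/s): [136.94, 136.94, 159.86, 180, 180, 180].

## Interface

Orientations are given as [roll, pitch, yaw] about the fixed x, y, z axes, in that order (R = Rz(yaw) Ry(pitch) Rx(roll)).
In Python, from bench import * gives the robot as it stands. The module is installed in compiled form; this text tells all that it offers.
- The arm moves only by the tool apply_moves, never from a script. Its argument "targets" is text: rows parted by semicolons, each of 7 numbers parted by spaces: the turn, a rotation vector about the tool's x, y, z in rad, then the shift along the tool's x, y, z in cm, then the finger opening in cm, from 0 to 8.54. A call has exactly 5 rows; each row is the pose to reach, as a shift and turn from the pose commanded when the call began, along the tool's axes at that moment; what a row does not reach only later rows make up. A row lasts 1/10 s, in which the tool goes at most 50 mm and 8.59 degrees, less where a joint would pass 70% of its speed; a pose out of reach is approached as far as the arm can. A call with a gripper value outside its range is refused whole. The fingers move at their own pace and stop on an object; "force" is the grip in N (left out, the last holds). Time passes only in rows, so rows that repeat a pose let the fingers close, or fill a call up. It gives the time, the measured TCP pose, the force and the opening at its end, in the units of the state.
- sense(): the state, without advancing time (a new reading comes with each control period).
- snapshot(name): name is "scene" or "top" or "wrist"; returns the picture (400x640x3 uint8, red, green, blue); there is no depth.
- camera_model(name): a dict with "fx", "fy", "cx", "cy" (pixels), "k1" (the pictures are not rectified: a ray, as slopes to the right and down, at radius r is drawn at 1 + k1 r^2 times it, then the intrinsics apply), "position" and "attitude" of the camera in the world; the wrist camera has in their place "T_tool_cam" (4x4, takes a point from camera to tool coordinates, whose origin is the TCP and whose axes are the tool frame's). Camera axes: x right, y up, looking along -z (the intrinsics and any distortion apply to the point x, -y, -z); pixel columns grow to the right and rows downward; lengths in mm; the calibration is good to about 2 mm. A picture is of the moment at which its call begins: read the wrist's pose just before it. camera_model takes no time and is no camera call.
- hand_in(): hands the job in, once; it reports no verdict.
Trained networks look in the newest picture that a camera, given by its name, has taken for a name from the list of things; names that differ only in an ending like _2 or _b are one class to them, and where a whole thing is asked for, a point or a joint stands for the part that bears it (a point fixed in the world has none). Each returns a list of dicts, best first, with "confidence" (0 to 1); they miss things now and then, are a little off and sometimes report something else, mostly with a low value. They report only what shows in the picture. A call takes as long as a camera call. They do not tell look-alikes from the thing itself.
- recognise(camera, query): "at" ([row, column] in pixels, amid what is visible of it).
- place_of(camera, query): "at" ([row, column] in pixels: a listed point, or the origin of a listed thing).
The state is a dict: "time": time; "joint_pos": joint angles; "qd": joint speeds; "joint_efforts": joint torques, N m; "tool_pos": TCP position; "tcp_rot": TCP orientation; "ft_force": force on the tool from outside, world axes, zero at the start; "wrist_torque": the same for the moment, N m; "finger_gap": finger opening in mm.
Only numpy, scipy, OpenCV 4.12 (cv2) and the standard library are available. Lean on these libraries where they do the work, as an engineer would, in place of code of your own. Each camera call takes 0.05 s, during which the arm holds its last target. There are 200 camera calls.

## Working session

There is one attempt and no reset: what is moved stays moved. The work goes in short steps, Python scripts to look and compute and a tool call to move; the robot and the scene stay as the last step left them, time stands still between calls to the robot, and variables do not carry over. Pictures are saved under pics/ and viewed, about 8 in all and at most 12, crops included, and the job is handed in when it is done.

Besides the shell and the picture viewer there is one more tool, called after ">>>" as name(argument=value, ...) on one line, values as JSON. apply_moves: Moves the arm, as the interface text tells. Its arguments: {"type":"object","properties":{"targets":{"type":"string"},"force":{"type":"number"}},"required":["targets"]}

```bash
mkdir -p pics
cat > h.py <<'E'
from bench import *
import numpy as np, cv2
from scipy.spatial.transform import Rotation as R
def save(im,n): cv2.imwrite('pics/'+n+'.png',im[:,:,::-1])
def cam(name,s=None):
    m=camera_model(name)
    if 'T_tool_cam' in m:
        s=s or sense(); T=np.eye(4); T[:3,:3]=R.from_euler('xyz',s['tcp_rot'],degrees=True).as_matrix(); T[:3,3]=s['tool_pos']
        T=T@np.array(m['T_tool_cam']); return m,T[:3,:3],T[:3,3]
    a=np.array(m['attitude'],float)
    Rm=a if a.shape==(3,3) else R.from_euler('xyz',a,degrees=True).as_matrix()
    return m,Rm,np.array(m['position'],float)
def onplane(c,at,z):
    m,Rm,p=c; v,u=at
    d=np.array([(u-m['cx'])/m['fx'],(v-m['cy'])/m['fy']]); q=d.copy()
    for _ in range(20): q=d/(1+m['k1']*(q@q))
    r=Rm@np.array([q[0],-q[1],-1]); return p+r*(z-p[2])/r[2]
def proj(c,P):
    m,Rm,p=c; x=Rm.T@(np.array(P,float)-p); q=np.array([x[0],-x[1]])/-x[2]
    q=q*(1+m['k1']*(q@q)); return np.array([q[1]*m['fy']+m['cy'],q[0]*m['fx']+m['cx']])
E
python3 - <<'E'
from h import *
s=sense();print(s)
for n in('scene','top','wrist'): print(n,camera_model(n))
a=snapshot('scene');b=snapshot('top')
save(a,'s0');save(b,'t0')
for n in('scene','top'):
  for q in('kokeshi','disc_4'):
    print(n,q,place_of(n,q))
E
```

```text
{'time': 0.0, 'joint_pos': array([ 6.17420091e+01,  7.51593085e+00,  8.53308290e+01,  5.86358592e-04,
        8.72617653e+01, -4.89384747e+00]), 'qd': array([ 0.15636332, -0.10892705,  0.1039453 ,  0.00601985, -0.03072582,
        0.04228123]), 'joint_efforts': array([ 1.45083846e-03, -5.69381583e+01, -5.00568616e+01,  1.62129213e-04,
        1.43467335e-02,  7.88425223e-05]), 'tool_pos': array([237.65999895, 550.31079894, 230.22101027]), 'tcp_rot': array([-1.79990158e+02,  1.08079551e-01,  6.66358373e+01]), 'ft_force': array([-0.79115084,  0.0611417 , -0.35622075]), 'wrist_torque': array([-0.05624821, -0.01191687,  0.05946064]), 'finger_gap': 85.53852305891644}
scene {'fx': 467.92487531197287, 'fy': 467.92487531197287, 'cx': 313.92521361320865, 'cy': 196.6868125085413, 'k1': -0.12495089735809363, 'position': array([1093.48147644, -485.98974072,  690.28762338]), 'attitude': array([58.22414704,  0.97339083, 41.69237926])}
top {'fx': 438.19054758387307, 'fy': 438.19054758387307, 'cx': 318.7951789539989, 'cy': 195.85955951992162, 'k1': -0.00888383979189432, 'position': array([ 368.73398
[... 562 characters left out ...]
00,
         1.00000000e+00]])}
scene kokeshi [{'at': [262.4, 442.8], 'confidence': 0.84}, {'at': [168.3, 334.6], 'confidence': 0.75}]
scene disc_4 [{'at': [189.9, 338.5], 'confidence': 0.82}, {'at': [176.0, 342.2], 'confidence': 0.77}, {'at': [185.1, 339.9], 'confidence': 0.67}, {'at': [197.2, 339.2], 'confidence': 0.54}, {'at': [280.3, 178.6], 'confidence': 0.51}]
top kokeshi [{'at': [279.7, 275.9], 'confidence': 0.66}, {'at': [116.1, 259.8], 'confidence': 0.6}, {'at': [172.5, 298.4], 'confidence': 0.59}]
top disc_4 [{'at': [170.5, 296.0], 'confidence': 0.84}, {'at': [175.9, 297.3], 'confidence': 0.58}, {'at': [177.0, 295.9], 'confidence': 0.56}, {'at': [175.1, 295.2], 'confidence': 0.36}]
```

View pics/s0.png

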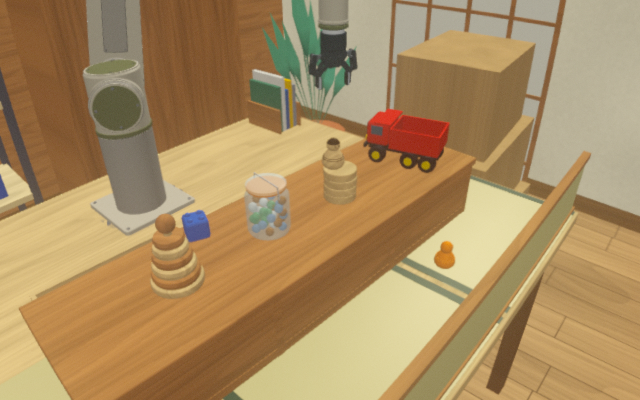

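View pics/t0.png

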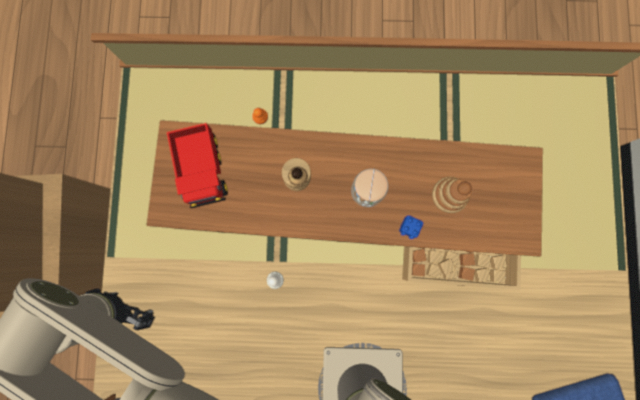

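Run:
```python
from h import *
c=cam('scene');t=cam('top')
print('scene k',onplane(c,[168.3,334.6],232),'d',onplane(c,[176,342.2],214))
print('top k',onplane(t,[172.5,298.4],232),'d',onplane(t,[170.5,296],214), 'others',onplane(t,[279.7,275.9],0),onplane(t,[116.1,259.8],160))
a=cv2.imread('pics/s0.png')[100:250,250:430];b=cv2.imread('pics/t0.png')[120:220,240:350]
a=cv2.resize(a,None,fx=3,fy=3,interpolation=2);b=cv2.resize(b,(400,364),interpolation=2)
o=np.zeros((450,540,3),np.uint8);o[:]=a
cv2.imwrite('pics/c0.png',o);cv2.imwrite('pics/c1.png',b)
```

```text
scene k [554.22191072 171.77294768 232.        ] d [566.59963081 181.75181661 214.        ]
top k [559.07602093 176.93313456 232.        ] d [567.20959206 184.13686494 214.        ] others [290.24684238 246.28803511   0.        ] [719.6908369  287.47763181 160.        ]
```

Pictures: the natural-wood kokeshi with dark hair stands on the disc tower at scene (150,334) / top (174,297). The look-alikes are orange at scene (255,445) / top (116,260) and white at top (280,276). The one on the tower is the target, and I'll confirm it in a crop while lifting the arm.

View pics/c0.png

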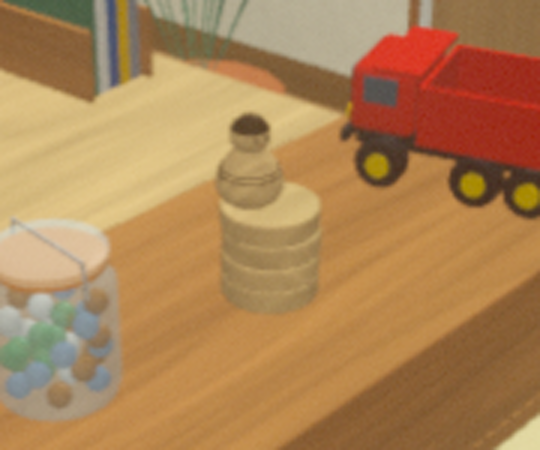

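>>> apply_moves(targets="0 0 0.12 0 0 -3 0; 0 0 0.24 0 0 -7 0; 0 0 0.38 -1 1 -11 0; 0 0 0.52 -3 3 -14 0; 0 0 0.66 -5 6 -16 0", force=20)

```text
time: 0.8
tool_pos: [272.8, 481.3, 394.4]
tcp_rot: [-179.9, -0.2, 28.6]
ft_force: [0.5, 0.3, 0.4]
finger_gap: 12.3
```

The crop confirms it: plain wood with dark hair, standing off towards the robot and the jar on disc_4.

>>> apply_moves(targets="0 0 0.13 0.5 4 0 0; 0 0 0.27 1 8.5 0 0; 0 0 0.41 1.5 13 0 0; 0 0 0.55 2 17.5 0 0; 0 0 0.69 2.3 22 0 0")

```text
time: 1.3
tool_pos: [400.1, 297.9, 391.3]
tcp_rot: [-180.0, -0.0, -11.0]
ft_force: [1.7, 0.9, -0.0]
finger_gap: -0.1
```

```bash
cat >> h.py <<'E'
def togo(xyz,yaw,s=None):
    s=s or sense(); M=R.from_euler('xyz',s['tcp_rot'],degrees=True)
    T=R.from_euler('xyz',[180,0,yaw],degrees=True)
    print('rot',(M.inv()*T).as_rotvec().round(3),'cm',(M.inv().apply(np.array(xyz)-s['tool_pos'])/10).round(2))
E
python3 -c "
from h import *
togo([511,137,345],-50);print(sense()['time'])"
```

```text
rot [-0.   -0.    0.68] cm [13.96 13.67  4.63]
1.3
```

>>> apply_moves(targets="0 0 0.14 3 3 1 0; 0 0 0.28 6 6 2 0; 0 0 0.42 9 9 3 0; 0 0 0.56 12 12 4 0; 0 0 0.68 14 13.7 4.6 0")

```text
time: 1.8
tool_pos: [512.3, 136.1, 344.3]
tcp_rot: [179.9, -0.0, -50.1]
ft_force: [-0.2, 0.4, 0.7]
finger_gap: 0.1
```

Run:
```python
from h import *
s=sense();im=snapshot('wrist');save(im,'w0');c=cam('wrist',s)
print(s['tool_pos'],s['tcp_rot'])
for q,z in(('kokeshi',232),('disc_4',214)):
  for d in place_of('wrist',q): print(q,d,onplane(c,d['at'],z))
```

```text
[512.33317225 136.08799163 344.26289956] [ 1.79939076e+02 -5.92255516e-03 -5.01139349e+01]
kokeshi {'at': [221.3, 190.7], 'confidence': 0.93} [419.58017184 216.38024019 232.        ]
kokeshi {'at': [139.5, 306.2], 'confidence': 0.67} [548.07706302 180.00784457 232.        ]
disc_4 {'at': [123.6, 312.9], 'confidence': 0.76} [562.05884971 184.47829618 214.        ]
```

View pics/w0.png

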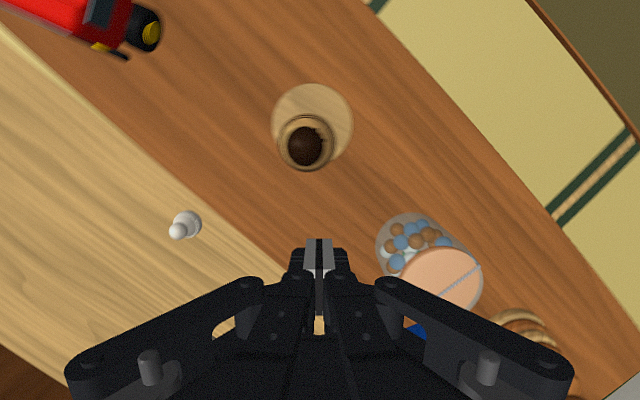

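The wrist view shows disc_4 as a circle near (124,312) with radius about 41. The kokeshi body is near (142,306) with radius about 29, and its dark head is at (146,305). The jar is at the lower right, and the white look-alike at (225,183).

```bash
cat >> h.py <<'E'
def grad_fit(im,c,p0,r,z,excl=None,rng=6):
    """fit centre of a horizontal circle (radius r, height z) by max colour contrast across rim"""
    from scipy.ndimage import map_coordinates
    lab=cv2.GaussianBlur(cv2.cvtColor(im,cv2.COLOR_RGB2LAB),(0,0),0.8).astype(float)
    th=np.radians(np.arange(0,360,5)); best=None
    def samp(p,rr):
        P=[proj(c,[p[0]+rr*np.cos(t),p[1]+rr*np.sin(t),z]) for t in th]
        P=np.array(P).T
        return np.stack([map_coordinates(lab[...,k],P,order=1) for k in range(3)],1)
    g=np.arange(-rng,rng+.1,1.0); res=[]
    def score(p):
        d=np.linalg.norm(samp(p,r+1.5)-samp(p,r-1.5),axis=1)
        if excl is not None:
            q=np.stack([p[0]+r*np.cos(th),p[1]+r*np.sin(th)],1); m=np.array([excl(a) for a in q]); d=d[~m]
        return np.minimum(d,25).mean()
    for it,st in enumerate((1.0,.25)):
        G=[(score(p0+np.array([a,b])),a,b) for a in g for b in g]; m=max(G); p0=p0+np.array(m[1:]); g=np.arange(-1,1.01,.25)
    return p0,m[0]
def measure(im,c,k0,d0):
    k,sk=grad_fit(im,c,np.array(k0,float),24,247)
    cp=c[2]; 
    def ex(a): # rim points hidden by kokeshi body: project ray to z 247 and 282
        for z,r in((247,27),(282,16)):
            f=(cp[2]-z)/(cp[2]-232); q=cp[:2]+(a-cp[:2])*f
            if np.hypot(*(q-k))<r: return True
        return False
    d,sd=grad_fit(im,c,np.array(d0,float),35,232,ex)
    return k,sk,d,sd
E
python3 - <<'E'
from h import *
w=cv2.imread('pics/w0.png')[:,:,::-1].copy();c=cam('wrist')
k,sk,d,sd=measure(w,c,[550,176],[562,184]);print('w',k,sk,d,sd,d-k)
print('head',onplane(c,[146,305],282),'body',onplane(c,[142,306],247),'disc',onplane(c,[124,312.5],232))
t=cv2.imread('pics/t0.png')[:,:,::-1].copy();c=cam('top')
k,sk,d,sd=measure(t,c,[557,176],[567,184]);print('t',k,sk,d,sd,d-k)
s=cv2.imread('pics/s0.png')[:,:,::-1].copy();c=cam('scene')
k,sk,d,sd=measure(s,c,[554,175],[567,183]);print('s',k,sk,d,sd,d-k)
E
```

```text
w [545. 180.] 22.292727283824934 [558.5  185.75] 24.980477305301765 [13.5   5.75]
head [546.17568946 179.08236392 282.        ] body [546.38017059 180.33270267 247.        ] disc [560.69617868 185.78424632 232.        ]
t [550.   178.75] 15.307371090338096 [560.75 184.5 ] 16.385902140666605 [10.75  5.75]
s [551.75 168.  ] 8.85293389112267 [560. 181.] 15.252886496710387 [ 8.25 13.  ]
```

```bash
python3 -c "
from h import *
togo([500,160.5,240],-66)"
```

```text
rot [0.002 0.001 0.282] cm [-2.51 -0.61 10.43]
```

>>> apply_moves(targets="0 0 0.14 -1.2 -0.3 0 0; 0.001 0.001 0.28 -2.5 -0.6 2 0; 0.001 0.001 0.28 -2.5 -0.6 5.5 0; 0.001 0.001 0.28 -2.5 -0.6 9 0; 0.001 0.001 0.28 -2.5 -0.6 10.4 0")

```text
time: 2.45
tool_pos: [497.6, 162.6, 238.1]
tcp_rot: [179.8, 0.0, -65.5]
ft_force: [0.1, 0.6, -1.3]
finger_gap: 0.1
```

```bash
cat >> h.py <<'E'
def look(n,k0,d0,draw=True):
    s=sense();im=snapshot('wrist');c=cam('wrist',s)
    k,sk,d,sd=measure(im,c,k0,d0)
    print('t',s['time'],'tcp',s['tool_pos'].round(1),s['tcp_rot'].round(2),'F',s['ft_force'].round(1)); print('k',k,round(sk,1),'d',d,round(sd,1),'d-k',d-k,'tcp-k dist',np.hypot(*(k-s['tool_pos'][:2])).round(1))
    o=cv2.resize(im,None,fx=2,fy=2,interpolation=cv2.INTER_CUBIC)
    for p,r,z,col in((k,24,247,(255,0,0)),(d,35,232,(0,255,0)),(k,14,282,(0,0,255))):
        P=np.array([proj(c,[p[0]+r*np.cos(t),p[1]+r*np.sin(t),z]) for t in np.radians(range(0,361,6))])[:,::-1]*2
        cv2.polylines(o,[P.round().astype(int)],False,col,1)
    v,u=(2*proj(c,[*d,232])).astype(int); y0=max(0,min(v-260,280));x0=max(0,u-300)
    save(o[y0:y0+520,x0:x0+600],n)
E
python3 -c "
from h import *
look('w1',[546,180],[560,186])"
```

```text
t 2.45 tcp [497.6 162.6 238.1] [ 1.7982e+02  2.0000e-02 -6.5530e+01] F [ 0.1  0.6 -1.3]
k [545.   178.75] 25.0 d [559.5 185.5] 25.0 d-k [14.5   6.75] tcp-k dist 50.0
```

View pics/w1.png

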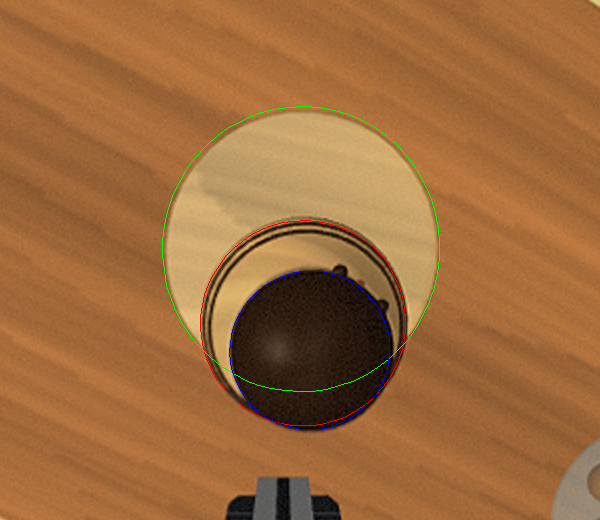

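The overlay rings sit tightly on the disc, body and head. The offset still to go is (14.5, 6.8) mm, or 16.0 mm at 25°, and the fingers are 5 mm off that line. I'll align them and approach.

>>> apply_moves(targets="0 0 0 0.25 0 -0.1 0; 0 0 0 0.5 -0.2 -0.2 0; 0 0 0 0.5 -0.5 -0.2 0; 0 0 0 0.5 -0.8 -0.2 0; 0 0 0 0.5 -1.0 -0.2 0")

```text
time: 3.0
tool_pos: [511.8, 161.5, 244.2]
tcp_rot: [-179.9, -0.1, -65.7]
ft_force: [0.4, -0.2, 0.1]
finger_gap: 0.2
```

>>> apply_moves(targets="0 0 0 0 -0.1 0 0; 0 0 0 0 -0.2 0 0; 0 0 0 0 -0.3 0 0; 0 0 0 0 -0.4 0 0; 0 0 0 0 -0.5 0 0")

```text
time: 3.5
tool_pos: [515.6, 163.4, 243.2]
tcp_rot: [-180.0, -0.0, -65.7]
ft_force: [0.1, 0.4, -0.5]
finger_gap: -0.2
```

>>> apply_moves(targets="0 0 0 0 -0.1 0 0; 0 0 0 0 -0.2 0 0; 0 0 0 0 -0.3 0 0; 0 0 0 0 -0.4 0 0; 0 0 0 0 -0.5 0 0")

```text
time: 4.0
tool_pos: [520.2, 165.5, 243.3]
tcp_rot: [-179.9, -0.0, -65.7]
ft_force: [0.1, 0.1, -0.6]
finger_gap: 0.1
```

```bash
python3 -c "
from h import *
look('w2',[548,180],[559.5,185.5])"
```

```text
t 4.0 tcp [520.2 165.5 243.3] [-1.7994e+02 -5.0000e-02 -6.5720e+01] F [ 0.1  0.1 -0.6]
k [544.5 179.5] 22.9 d [559.5 185.5] 25.0 d-k [15.  6.] tcp-k dist 28.1
```

View pics/w2.png

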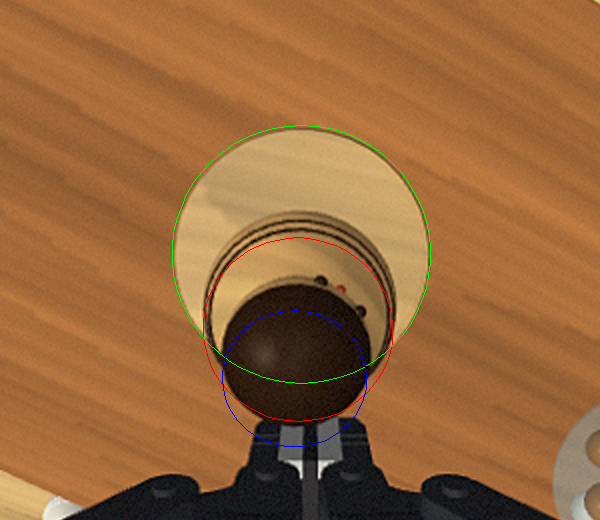

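The ring fit was fooled by the fingers. The kokeshi has in fact slid forward about 6.5 mm: body top edge at row 212 against 238, with the head keeping pace, so it is upright. I'll make the fit use the far half of the body and the head together.

```bash
python3 - <<'E'
s=open('h.py').read()
s=s.replace("k,sk=grad_fit(im,c,np.array(k0,float),24,247)\n","k,sk=kfit(im,c,np.array(k0,float))\n")
s+='''
def kfit(im,c,p0):
    from scipy.ndimage import map_coordinates
    lab=cv2.GaussianBlur(cv2.cvtColor(im,cv2.COLOR_RGB2LAB),(0,0),0.8).astype(float)
    a0=np.arctan2(*(np.array(c[2][:2])-sense()['tool_pos'][:2])[::-1])
    th=a0+np.radians(np.arange(-85,86,5))
    def ring(p,r,z,lo):
        A=[np.array([proj(c,[p[0]+rr*np.cos(t),p[1]+rr*np.sin(t),z]) for t in th]).T for rr in (r+1.2,r-1.2)]
        v=[np.stack([map_coordinates(lab[...,k],a,order=1) for k in range(3)],1) for a in A]
        return np.minimum(np.linalg.norm(v[0]-v[1],axis=1),60).mean() if lo==0 else np.clip(v[0][:,0]-v[1][:,0],0,60).mean()
    sc=lambda p: ring(p,24,247,0)+ring(p,14,282,1)
    for g in (np.arange(-7,7.1,1),np.arange(-1,1.1,.25)):
        G=[(sc(p0+np.array([a,b])),a,b) for a in g for b in g]; m=max(G); p0=p0+np.array(m[1:])
    return p0,m[0]
'''
open('h.py','w').write(s)
E
python3 - <<'E'
from h import *
look('w3',[550,180],[559.5,185.5])
E
```

```text
t 4.05 tcp [520.3 165.5 243.3] [-1.7993e+02 -5.0000e-02 -6.5720e+01] F [-0.4 -0.7  0.9]
k [550.25 181.25] 118.5 d [559.5 185.5] 25.0 d-k [9.25 4.25] tcp-k dist 33.8
```

View pics/w3.png

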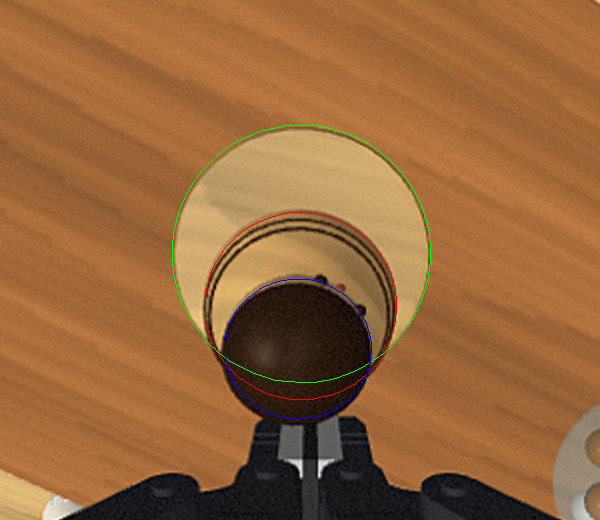

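The fit now matches: 10.2 mm left, straight ahead. The fingers are 2 mm off centre, so I'll back off 4 mm, re-centre, then tap forward for about 8 of the 10 mm.

>>> apply_moves(targets="0 0 0 0 0.2 0 0; 0 0 0 0 0.4 0.1 0; 0 0 0 -0.2 0.4 0.2 0; 0 0 0 -0.2 0.2 0.2 0; 0 0 0 -0.2 0.1 0.2 0")

```text
time: 4.6
tool_pos: [518.5, 167.0, 241.3]
tcp_rot: [-179.9, -0.1, -65.7]
ft_force: [1.0, 0.1, 0.1]
finger_gap: 0.2
```

>>> apply_moves(targets="0 0 0 0 -0.1 0 0; 0 0 0 0 -0.2 0 0; 0 0 0 0 -0.3 0 0; 0 0 0 0 -0.4 0 0; 0 0 0 0 -0.5 0 0")

```text
time: 5.1
tool_pos: [523.1, 168.9, 241.3]
tcp_rot: [-179.9, -0.0, -65.7]
ft_force: [0.2, -0.1, -0.3]
finger_gap: -0.2
```

>>> apply_moves(targets="0 0 0 0 -0.1 0 0; 0 0 0 0 -0.2 0 0; 0 0 0 0 -0.3 0 0; 0 0 0 0 -0.4 0 0; 0 0 0 0 -0.4 0 0")

```text
time: 5.6
tool_pos: [526.8, 170.6, 241.3]
tcp_rot: [-179.9, -0.0, -65.7]
ft_force: [-0.7, -0.4, 0.8]
finger_gap: 0.0
```

```bash
python3 -c "
from h import *
look('w4',[557,184],[559.5,185.5])"
```

```text
t 5.6 tcp [526.8 170.6 241.3] [-1.7993e+02 -5.0000e-02 -6.5720e+01] F [-0.7 -0.4  0.8]
k [557.25 185.25] 118.4 d [559.5  185.25] 25.0 d-k [2.25 0.  ] tcp-k dist 33.8
```

>>> apply_moves(targets="0 0 0 0 -0.05 0 0; 0 0 0 0 -0.1 0 0; 0 0 0 0 -0.15 0 0; 0 0 0 0 -0.2 0 0; 0 0 0 0 -0.2 0 0")

```text
time: 6.15
tool_pos: [528.5, 171.4, 241.3]
tcp_rot: [-179.9, -0.0, -65.7]
ft_force: [-0.4, 1.0, 0.1]
finger_gap: 0.1
```

>>> apply_moves(targets="0 0 0 0 0.2 0 0; 0 0 0 0 0.6 0 0; 0 0 0 0 1.2 0 0; 0 0 0 0 2 0 0; 0 0 0 0 2.6 0 0")

```text
time: 6.65
tool_pos: [504.0, 160.3, 241.3]
tcp_rot: [-179.9, -0.0, -65.7]
ft_force: [-0.4, 0.9, -0.9]
finger_gap: -0.2
```

```bash
python3 -c "
from h import *
look('w5',[559,185.5],[559.5,185.5])"
```

```text
t 6.65 tcp [504.  160.3 241.3] [-1.7994e+02 -5.0000e-02 -6.5720e+01] F [-0.4  0.9 -0.9]
k [559.75 187.  ] 120.0 d [559.25 185.25] 25.0 d-k [-0.5  -1.75] tcp-k dist 61.8
```

View pics/w5.png

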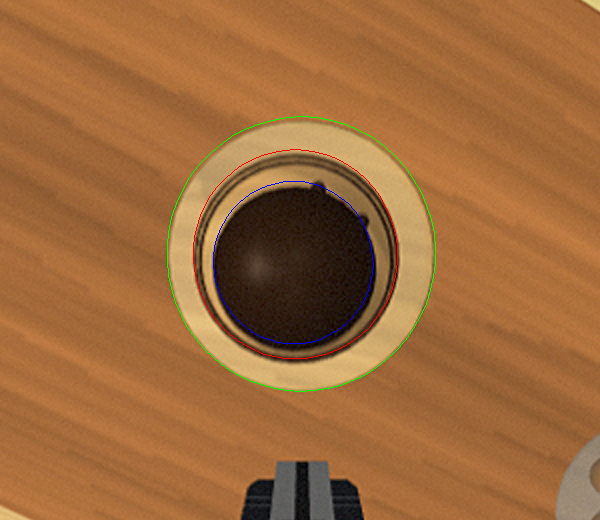

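The kokeshi now stands near the centre, possibly 1–1.5 mm to the left in the picture. The fingers are clear, so I'll check it with full rings and the fixed camera.

Run:
```python
from h import *
s=sense();im=snapshot('wrist');c=cam('wrist',s)
for r,z in((24,247),(24,246),(14,282)): print(r,z,grad_fit(im,c,np.array([559.5,186.]),r,z,rng=4))
print('d',grad_fit(im,c,np.array([559.5,186.]),35,232,rng=4))
t=snapshot('top');c=cam('top');save(t,'t1')
for r,z in((24,247),(35,232)): print('top',r,z,grad_fit(t,c,np.array([560.5,184.5]),r,z,rng=5))
```

```text
24 247 (array([560. , 187.5]), np.float64(25.0))
24 246 (array([559.75, 187.25]), np.float64(25.0))
14 282 (array([560.5 , 186.75]), np.float64(25.0))
d (array([559.5 , 185.75]), np.float64(25.0))
top 24 247 (array([554.5, 181.5]), np.float64(1.540658310650127))
top 35 232 (array([554.5, 178.5]), np.float64(2.0925944593239794))
```

```bash
sed -i 's/np.minimum(d,25).mean()/np.minimum(d,150).mean()/' h.py
python3 - <<'E'
from h import *
s=sense();im=snapshot('wrist');c=cam('wrist',s)
for r,z in((24,247),(23.5,247),(14,282),(35,232),(34.5,232)): print(r,z,grad_fit(im,c,np.array([559.5,186.]),r,z,rng=4))
im1=snapshot('wrist')
h=cv2.cvtColor(im,cv2.COLOR_RGB2HSV); 
m=((im.max(2)<75)).astype(np.uint8)
n,l,st,ce=cv2.connectedComponentsWithStats(m); v,u=proj(c,[559.5,186,282]).astype(int)
i=l[v,u];print('head blob',st[i],ce[i],onplane(c,ce[i][::-1],285))
E
```

```text
24 247 (array([559.  , 186.75]), np.float64(115.42107187723644))
23.5 247 (array([558.75, 185.25]), np.float64(90.90963910753243))
14 282 (array([560.  , 186.75]), np.float64(121.34875110002466))
35 232 (array([559.25, 185.5 ]), np.float64(51.524571128625354))
34.5 232 (array([559.25, 185.75]), np.float64(55.254356914752876))
head blob [ 275   99   81   85 5219] [315.28702817 141.92853037] [559.96442753 186.66000247 285.        ]
```

The refined fits put the kokeshi at (559.3, 186.6) and the disc at (559.3, 185.6). That is about 1 mm off, below the calibration accuracy, so another tap isn't warranted. I'll retreat and make a final check.

>>> apply_moves(targets="0 0 0 0 1 -1 0; 0 0 0 0 2 -3 0; 0 0 0 0 3 -6 0; 0 0 0 0 4 -9 0; 0 0 0 0 4.5 -11 0")

```text
time: 7.4
tool_pos: [463.7, 142.1, 353.9]
tcp_rot: [-179.8, -0.1, -65.7]
ft_force: [0.9, 1.3, 0.3]
finger_gap: -0.0
```

>>> apply_moves(targets="0 0 0 0 0 0 0; 0 0 0 0 0 0 0; 0 0 0 0 0 0 0; 0 0 0 0 0 0 0; 0 0 0 0 0 0 0")

```text
time: 7.9
tool_pos: [463.3, 142.2, 350.0]
tcp_rot: [180.0, -0.0, -65.7]
ft_force: [0.4, 0.2, -0.1]
finger_gap: 0.1
```

Run:
```python
from h import *
a=snapshot('scene');c=cam('scene')
o=cv2.resize(a[90:250,230:470],None,fx=3,fy=3,interpolation=2);save(o,'s1')
s=sense();im=snapshot('wrist');c=cam('wrist',s)
for r,z in((24,247),(14,282),(35,232)): print(r,z,grad_fit(im,c,np.array([559.5,186.]),r,z,rng=4))
```

```text
24 247 (array([560.25, 187.25]), np.float64(94.84660513278429))
14 282 (array([561.  , 187.25]), np.float64(114.03414356816867))
35 232 (array([559.5 , 185.75]), np.float64(44.32919682914232))
```

View pics/s1.png

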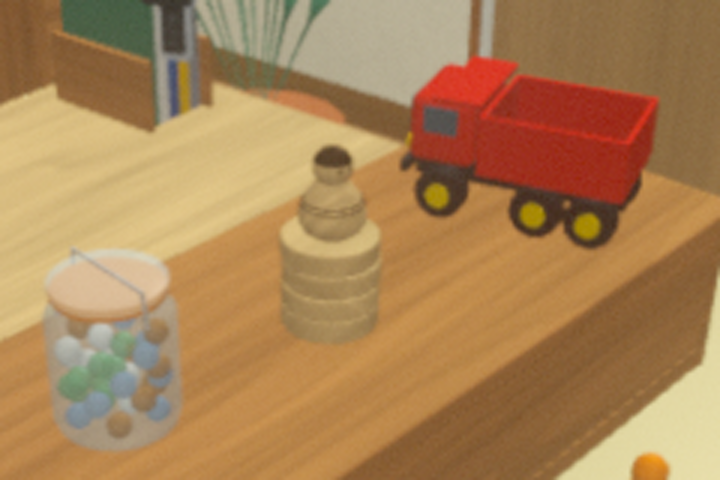

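The scene view shows the kokeshi upright and centred at crop (190,333), with the discs still stacked and the jar, truck and orange figure in place. I'm handing in.

```bash
python3 -c "
from bench import *
print(hand_in())"
```

```text
the job is handed in; nothing more can be done
None
```

I tapped the plain-wood, dark-haired kokeshi about 16 mm with slow pushes of the closed fingertips, made just below its widest height. It now stands upright about 1 to 1.7 mm from the centre of disc_4. The job was handed in at about 8 s of the 56 s, with the gripper well clear.

**Last checks:**
- **Centring:** the close wrist view gave about 1 mm of offset, and the higher one about 1.7 mm. I left it there because that is within the roughly 2 mm calibration accuracy.
- **Tower and bystanders:** in the wrist measurements disc_4 stayed put to within 0.5 mm. In the final scene crop the stack still stood straight and the jar, truck and orange look-alike looked undisturbed. The ring tower, teether and white look-alike were outside that crop, but the arm never came near them.
- **Force:** the wrist reading stayed under 2 N in every reading taken.

**Checks that failed or disagreed:**
- One early ring fit was fooled by the fingers and was replaced.
- A late fixed top-camera fit failed, probably because the arm blocked the view.
- The first scene-camera fit gave a push direction about 30° off the wrist view, so I used the wrist view.

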